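# Start the hotplate and hold the tea strainer over the glass

### The arm

A 6-joint arm with a two-finger parallel gripper is mounted at the origin on the work surface. World frame = base frame: x ahead of the robot, y to its left, z up, the work surface at z = 0. Lengths are in m, angles in rad, forces in N, time in s.
With the tool pointing down it reaches from about 0.25 to 0.725 m from the base axis. Payload 4 kg.
Tool frame: the origin (TCP) lies midway between the tips of the shut fingers; the grasp point (between the pads) lies 19 mm behind it; y points along the fingers, x is the direction in which the jaws open and shut, and the axes are right-handed (so a half turn about y gives the same grasp; the last joint's range is limited). The gripper opens to 85 mm and grips with 20 to 120 N. Pads are 22 mm wide; open, the fingers measure 114 mm over their backs; the gripper's body (76 mm by 85 mm) begins 54 mm behind the grasp point. The pads swing forward as they close: fully open they stand 13 mm farther back than shut.
Start: joints at [1.126, 0.241, 0.005, 1.335, 0, 1.571], TCP at [0.215, 0.451, 0.231] pointing down, gripper open.
Joint ranges: [-2.72, 2.72], [-1.05, 1.87], [-1.09, 1.28], [-1.99, 2.15], [-1.42, 1.44], [-3.14, 3.14]. Speed limits (rad/s): [2.79, 2.79, 3.14, 3.14, 3.14, 3.14].

### API

Orientations are given as a unit quaternion [x, y, z, w].
In Python, from workcell import bot gives the robot as it stands. The module is installed in compiled form; this text tells all that it offers.
- The arm moves only by the shell command python3 -m inch 'ROWS'. ROWS is text: rows parted by semicolons, each of 7 numbers parted by spaces: the turn, a rotation vector about the tool's x, y, z in degrees, then the shift along the tool's x, y, z in mm, then the closure, from 0 (fully open) to 1 (shut). In form: ax ay az dx dy dz fingers; .... A call has 1 to 12 rows; each row shifts and turns the commanded pose from where the row before left it, along the tool's axes as they then stand; what a row does not reach is not made up. A row lasts 1/8 s, in which the tool goes at most 62.5 mm and 10.7 degrees, less where a joint would pass 70% of its speed; a pose out of reach is approached as far as the arm can. A call with a gripper value outside its range is refused whole. The fingers move at their own pace and stop on an object; the grip force is fixed at half the most. Time passes only in rows, so rows that do not move let the fingers close. It gives the time, the measured TCP pose, the force and the opening at its end, in the units of the state.
- bot.get_obs(): the state, without advancing time (a new reading comes with each control period).
- bot.camera(name): name is "scene" or "top"; returns a dict with "color" (420x560x3 uint8, blue, green, red), "fx", "fy", "cx", "cy" (pixels), "extrinsics" (4x4, takes a point from world to camera coordinates). Camera axes: x right, y up, looking along -z (the intrinsics and any distortion apply to the point x, -y, -z); pixel columns grow to the right and rows downward; lengths in m; the calibration is good to about 2 mm. A picture is of the moment at which its call begins. There is no depth.
- bot.job_done(): hands the job in, once; it reports no verdict.
Trained networks look in the newest picture that a camera, given by its name, has taken for a name from the list of things; names that differ only in an ending like _2 or _b are one class to them, and where a whole thing is asked for, a point or a joint stands for the part that bears it (a point fixed in the world has none). Each returns a list of dicts, best first, with "conf" (0 to 1); they miss things now and then, are a little off and sometimes report something else, mostly with a low value. They report only what shows in the picture. A call takes as long as a camera call. They do not tell look-alikes from the thing itself.
- bot.look_for(name, camera): "extent" ([left, top, right, bottom] in pixels, round what is visible of it).
- bot.cut_out(name, camera): "region" (420x560 bool, what is visible of it) and "extent" ([left, top, right, bottom] in pixels, round what is visible of it).
- bot.spot_point(name, camera): "point" ([column, row] in pixels: a listed point, or the origin of a listed thing).
The state is a dict: "clock": time; "joint_pos": joint angles; "joint_vel": joint speeds; "tau": joint torques, N m; "eef_pos": TCP position; "tool_rot": TCP orientation; "ft_force": force on the tool from outside, world axes, zero at the start; "ft_torque": the same for the moment, N m; "grip_width": finger opening in m.
Only numpy, scipy, OpenCV 4.12 (cv2) and the standard library are available. Lean on these libraries where they do the work, as an engineer would, in place of code of your own. Each camera call takes 0.05 s, during which the arm holds its last target.

### The job

Switch on the hotplate by turning its black knob clockwise until it clicks past its detent into the on position, and let go of the knob. Then lift the tea strainer by its wooden handle out of the blue drip dish, carry it across above the hotplate, higher than the canister's lid, to the glass tumbler, and finish still holding it there, level and centred over the tumbler, its underside about a finger's width (15 mm) above the rim, still and ready for the pour. The strainer must never touch the glass, and nothing else on the counter may be knocked or shifted.

Things in the scene. Friction and masses are not known exactly. Their poses are not given: they have to be found in the camera images.
- knob (a joint): rotation of the hotplate's knob in rad: 0 = off (as it starts), grows clockwise seen from above, hard stop at 1.2 = on. A spring detent resists up to 0.6 (at most about 0.15 N m), then snaps the knob on by itself to its stop at 1.2. The knob cannot rest in between.
- knob_grip (a point): point to grip on the knob: on its vertical turning axis, 30 mm above the hotplate's steel top at the knob and 12 mm below the knob's top. The knob is an upright black bar 50 mm long (its own x), 14 mm wide (its own y), 38 mm tall, with a white pointer line at its +x end on top; its axes turn with it. At joint value 0 its x axis is the hotplate's x axis.
- hotplate: fixed steel hotplate 340 x 205 x 40 mm (x, y, z), origin at the centre of its underside on the counter; +x points from the knob end (near the robot) to the black heating surface on which the kettle stands. The knob's axis is at (-125, 0) mm in this frame; the steel top around the knob is 36 mm above the counter.
- kettle: squat black kettle standing on the hotplate, 150 mm across, 146 mm to the top of its handle, spout to its own +y reaching 110 mm from its axis; origin at the centre of its underside. A bystander.
- strainer_handle (a point): steel tea strainer with a wooden handle, loose, about 130 g, hanging by its flange in the drip dish. This point is where to grip the handle: the bar is 70 mm long (strainer x), 12 mm wide (strainer y), 14 mm thick (z), and this point is half-way up it, 85 mm from the bowl's axis toward the strainer's -x. The wooden part runs from 55 to 125 mm from the bowl's axis. Axes are the strainer's; z is up when level.
- strainer_foot (a point): centre of the underside of the strainer's bowl, on the bowl's axis, 34 mm lower than strainer_handle. Bowl 68 mm across and 44 mm at the foot, 36 mm tall, with a flat flange 92 mm across at its top.
- dish: blue ceramic drip dish, loose, 84 mm across, 38 mm tall; origin at the centre of its underside. The strainer's flange lies on its rim; the bowl hangs inside with about 4 mm clearance around and its foot 6 mm above the counter, so lift straight up at least 40 mm.
- tumbler_rim (a point): centre of the mouth of the glass tumbler, in the plane of its rim. The tumbler is loose, 74 mm across, 95 mm tall, about 220 g, standing on a fixed cork coaster 104 mm across and 6 mm thick, so its rim is 101 mm above the counter.
- canister: clear acrylic canister with a white lid and grey press button, 92 mm across, 132 mm tall, origin at the centre of its underside. A bystander.
- tin: green tea tin, 76 mm across, 110 mm tall, origin at the centre of its underside. A bystander.
- mug: white mug, 76 mm across, 85 mm tall, origin at the centre of its underside. A bystander.
- spatula: short bamboo spatula lying flat on the counter on the right, 220 mm long (its x), 50 mm wide at the blade, 7 mm thick, origin at the centre of its underside. A bystander.
Not all that is in view belongs to the job. Leave any red look-alike of the part that bears tumbler_rim alone.

How it is judged:
On the way, in this order (a step that is already met when the one before it is completed fails the run):
1. the knob is turned past its detent to on and let go (value of joint knob above 0.9 rad and contact force between hotplate and the fingers below 0.05 N), for 0.2 s.
2. the strainer is carried across above the hotplate, higher than the canister's lid (y of strainer_foot in the frame of hotplate between -0.1 and 0.1 m and height (world z) of strainer_foot above 0.132 m), for 0.04 s.
At the end, for the whole second after the job is handed in: The knob is on (past 0.9 rad); the fingers hold the strainer still, its bowl within 15 mm of the tumbler's axis, its underside 4 to 30 mm above the rim, tilted less than 0.15 rad, not touching the tumbler; the tumbler stands upright within 20 mm of where it was (value of joint knob above 0.9 rad and horizontal distance between strainer_foot and tumbler_rim below 0.015 m and z of strainer_foot in the frame of tumbler_rim between 0.004 and 0.03 m and angle between strainer_foot's own z axis and vertical below 0.15 rad and contact force between the fingers and strainer above 1 N and contact force between strainer and tumbler below 0.05 N and linear speed of strainer below 0.02 m/s and height (world z) of tumbler_rim above 0.095 m and angle between tumbler_rim's own z axis and vertical below 0.1 rad and distance of tumbler_rim from where it was at the start of the episode below 0.02 m); the arm keeps its last pose, push and grip.
It fails at once if the strainer touches the tumbler (contact force between strainer and tumbler above 0.3 N).
It fails at once if the tumbler is shifted or tipped (distance of tumbler_rim from where it was at the start of the episode above 0.02 m or angle between tumbler_rim's own z axis and vertical above 0.2 rad).
It fails at once if the kettle, canister, tin, mug, spatula or dish is shifted (distance of any of kettle, canister, tin, mug, spatula from where it was at the start of the episode above 0.02 m or distance of dish from where it was at the start of the episode above 0.03 m).
It also fails if it takes over 64 s, if anything falls off the work surface, if the arm or the gripper's body presses on something with over 40 N, if the wrist force passes 120 N, or if a joint passes its speed limit or range.

## Working session

There is one attempt and no reset: what is moved stays moved. The work goes in short steps, Python scripts to look and compute and a shell command to move; the robot and the scene stay as the last step left them, time stands still between calls to the robot, and variables do not carry over. Pictures are saved under pics/ and viewed, and the job is handed in when it is done.

```bash
mkdir -p pics; ls
python3 - <<'E'
from workcell import bot
import cv2,json
o=bot.get_obs()
print({k:(v if not hasattr(v,'tolist') else v.tolist()) for k,v in o.items()})
for c in("scene","top"):
    d=bot.camera(c); cv2.imwrite(f"pics/{c}0.png",d["color"]); print(c,d["fx"],d["fy"],d["cx"],d["cy"],d["extrinsics"],[k for k in d])
    for n in ["knob","knob_grip","hotplate","kettle","strainer_handle","strainer_foot","dish","tumbler_rim","canister","tin","mug","spatula"]:
        print(n,[(r["point"],round(r["conf"],2)) for r in bot.spot_point(n,c)][:3],[([int(q) for q in r["extent"]],round(r["conf"],2)) for r in bot.look_for(n,c)][:3])
E
```

```text
pics
{'clock': 0.0, 'joint_pos': [1.125992767551252, 0.2414044871472695, 0.0037292220614213033, 1.3351923617289234, 1.4382738755321886e-05, 1.5708119523002209], 'joint_vel': [-0.000745876503235891, 0.0008184054002677484, 0.0005794179346877958, -0.0016516494990692228, 0.0010533092322065074, -0.001245203838942698], 'tau': [-0.0010988102076225914, -37.23180413246155, 25.240806341171265, 0.017015113262459636, -3.310804345346696e-05, 1.2417999641911592e-05], 'eef_pos': [0.21486663329013997, 0.4507836565006017, 0.23041909874319683], 'tool_rot': [0.5983608770605202, 0.3767719278714355, -0.3780159284063238, -0.597587761791113], 'ft_force': [-0.4331243439359875, -0.9640202510221869, 0.4480632722456114], 'ft_torque': [-0.017436601016230353, -0.033674299618246285, 0.03887376036567915], 'grip_width': 0.08524218570936426}
scene 394.9035925049652 394.9035925049652 277.3190138884602 203.83675429991808 [[ 0.67432684  0.73839466 -0.00752566 -0.35477291]
 [-0.45292273  0.42163053  0.78554994  0.16368485]
 [ 0.58321892 -0.52630887  0.61875251 -1.38045652]
 [ 0.          0.          0.          1.        ]] ['color', 'fx', 'fy', 'cx', 'cy', 'extrinsics']Traceback (most recent call last):
  File "<stdin>", line 8, in <module>
ValueError: it knows: canister, dish, hotplate, kettle, knob_grip, mug, spatula, strainer_foot, strainer_handle, tin, tumbler_rim
```

```bash
cat > h.py <<'E'
from workcell import bot
import cv2,numpy as np
def proj(P,d):
    P=np.atleast_2d(P).astype(float);E=np.array(d["extrinsics"]);p=P@E[:3,:3].T+E[:3,3]
    return np.c_[d["fx"]*p[:,0]/-p[:,2]+d["cx"],d["fy"]*-p[:,1]/-p[:,2]+d["cy"]]
def ray(uv,d,z):
    E=np.array(d["extrinsics"]);R=E[:3,:3];c=-R.T@E[:3,3]
    v=R.T@np.array([(uv[0]-d["cx"])/d["fx"],-(uv[1]-d["cy"])/d["fy"],-1]);return c+v*(z-c[2])/v[2]
E
python3 - <<'E'
from h import *
Z=dict(knob_grip=.066,hotplate=0,kettle=.04,strainer_handle=.04,strainer_foot=.006,dish=0,tumbler_rim=.101,canister=0,tin=0,mug=0,spatula=0)
for c in("scene","top"):
    d=bot.camera(c); cv2.imwrite(f"pics/{c}1.png",d["color"]); E=np.array(d["extrinsics"]);print(c,d["fx"],"cam at",-E[:3,:3].T@E[:3,3])
    for n in Z:
        print(n,[(np.round(r["point"],1),round(r["conf"],2),ray(r["point"],d,Z[n]).round(4)) for r in bot.spot_point(n,c)][:3],[([int(q) for q in r["extent"]],round(r["conf"],2)) for r in bot.look_for(n,c)][:3])
E
```

```text
scene 394.9035925049652 cam at [ 1.11847785 -0.53359861  0.72290841]
knob_grip [(array([266.4, 217.4]), 0.64, array([ 0.5218, -0.0335,  0.066 ]))] [([259, 208, 277, 232], 0.66)]
hotplate [(array([305.4, 262. ]), 0.65, array([ 0.6576, -0.0254,  0.    ])), (array([341.1, 159.8]), 0.28, array([0.4058, 0.4069, 0.    ]))] [([228, 203, 384, 321], 0.69)]
kettle [(array([325.9, 262.4]), 0.71, array([ 0.7167, -0.0191,  0.04  ]))] [([293, 208, 361, 285], 0.89), ([387, 150, 419, 185], 0.22)]
strainer_handle [(array([144.2, 277.3]), 0.86, array([ 0.4679, -0.3554,  0.04  ]))] [([130, 270, 191, 307], 0.59)]
strainer_foot [] [([129, 271, 194, 308], 0.97)]
dish [(array([176.6, 304.5]), 0.76, array([ 0.5525, -0.3297,  0.    ]))] [([162, 296, 191, 316], 0.8), ([127, 271, 193, 307], 0.21)]
tumbler_rim [(array([315.3, 145.1]), 0.92, array([0.3938, 0.2831, 0.101 ])), (array([340.5, 158.4]), 0.86, array([0.4991, 0.2802, 0.101 ])), (array([174.1, 301.2]), 0.2, array([ 0.6214, -0.3576,  0.101 ]))] [([331, 152, 353, 188], 0.57), ([307, 139, 329, 173], 0.55)]
canister [(array([382.2, 224.6]), 0.92, array([0.7
[... 1516 characters left out ...]
ray([0.3742, 0.3018, 0.101 ])), (array([161.2, 230.8]), 0.66, array([0.499 , 0.2959, 0.101 ])), (array([356.7, 158. ]), 0.61, array([ 0.6772, -0.2148,  0.101 ]))] [([145, 264, 182, 291], 0.74), ([149, 215, 179, 243], 0.64)]
canister [(array([193.1, 159.2]), 0.56, array([0.7095, 0.2322, 0.    ]))] [([168, 128, 209, 173], 0.81)]
tin [(array([358. , 155.3]), 0.7, array([ 0.709 , -0.2384,  0.    ]))] [([342, 137, 376, 171], 0.76)]
mug [(array([117.5, 193.3]), 0.71, array([0.6164, 0.4459, 0.    ]))] [([86, 174, 132, 206], 0.76)]
spatula [(array([441.9, 188.7]), 0.83, array([ 0.6065, -0.4706,  0.    ])), (array([118.5, 194.5]), 0.24, array([0.6129, 0.443 , 0.    ]))] [([431, 146, 451, 229], 0.66)]
```

View pics/scene0.png

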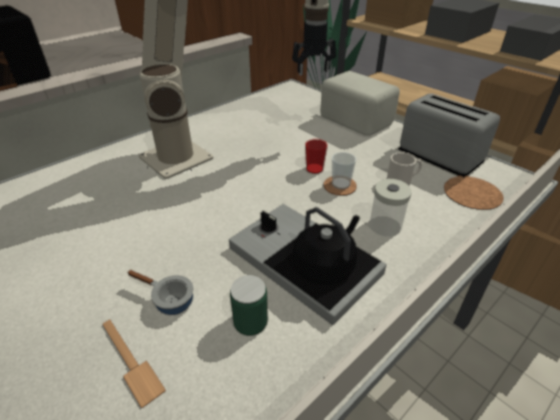

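View pics/top1.png

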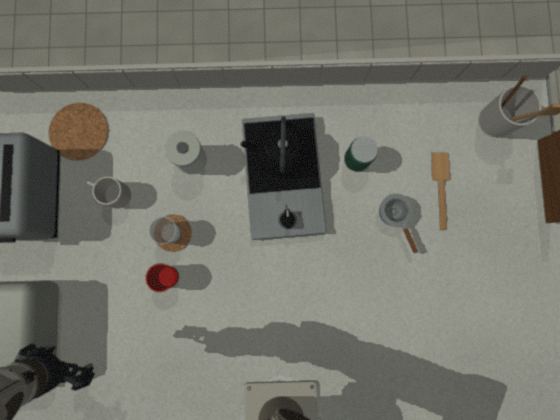

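The scene view shows the knob near (267,220), strainer in dish near (172,293), glass tumbler (343,168) on cork coaster, with the red look-alike at (316,156). The top view agrees: knob (288,218), strainer (396,210), tumbler (165,231), red glass (162,278). Tumbler estimates differ by 16 mm in y, so I'll zoom in.

Run:
```python
from h import *
d=bot.camera("top");t=d["color"];s=bot.camera("scene")
def crop(im,x,y,w,h,f): return cv2.resize(im[y:y+h,x:x+w],None,fx=f,fy=f,interpolation=cv2.INTER_CUBIC)
a=crop(t,130,190,70,60,5);b=crop(t,370,180,70,75,5)
c=crop(t,235,105,100,140,4)
e=crop(s["color"],300,130,70,70,5)
def pad(i,H): return cv2.copyMakeBorder(i,0,H-i.shape[0],0,4,cv2.BORDER_CONSTANT)
cv2.imwrite("pics/z1.png",np.hstack([pad(a,380),pad(b,380)]))
cv2.imwrite("pics/z2.png",np.hstack([pad(c,560),pad(e,560)]))
# projections of hypotheses
def circ(x,y,z,r):
    q=np.linspace(0,2*np.pi,40);return np.c_[x+r*np.cos(q),y+r*np.sin(q),0*q+z]
for n,dd in(("top",d),("scene",s)):
  r=bot.cut_out("tumbler_rim",n); print(n,[(x["extent"],x["conf"],x["region"].sum()) for x in r])
  for x in bot.cut_out("tin",n)[:1]: print("tin",x["extent"])
  g=dd["color"].astype(int);print(g[232,165] if n=="top" else g[186,340])
# coaster orange mask in top
for nm,dd,x0,y0,x1,y1 in(("top",d,140,205,200,255),("scene",s,315,170,365,200)):
  h=cv2.cvtColor(dd["color"],cv2.COLOR_BGR2HSV)[y0:y1,x0:x1]
  m=((h[...,0]<22)&(h[...,1]>70)&(h[...,2]>60)).astype(np.uint8)
  n,l,st,ce=cv2.connectedComponentsWithStats(m); k=1+np.argmax(st[1:,4]); ys,xs=np.where(l==k)
  pts=np.c_[xs+x0,ys+y0]; hull=cv2.convexHull(pts.astype(np.float32)); el=cv2.fitEllipse(hull);print(nm,"coaster",el,ray(el[0],dd,.006),st[k])
```

```text
top [([145.7, 216.6, 177.6, 242.1], 0.82, np.int64(752)), ([143.2, 262.8, 178.3, 292.9], 0.7, np.int64(742))]
tin [343.0, 138.5, 376.8, 172.1]
[ 96 105 107]
scene [([305.9, 140.4, 328.3, 176.8], 0.73, np.int64(653)), ([328.4, 149.8, 355.9, 187.0], 0.55, np.int64(764))]
tin [371.4, 177.9, 409.7, 237.2]
[115 122 123]
top coaster ((172.66830444335938, 232.79141235351562), (35.451194763183594, 36.91609573364258), 24.48064422607422) [0.50038165 0.28823773 0.006     ] [ 18  10  33  36 496]
scene coaster ((339.5019836425781, 185.28363037109375), (19.155433654785156, 32.527191162109375), 95.1546401977539) [0.50573741 0.28088859 0.006     ] [  9   7  32  18 292]
```

View pics/z1.png

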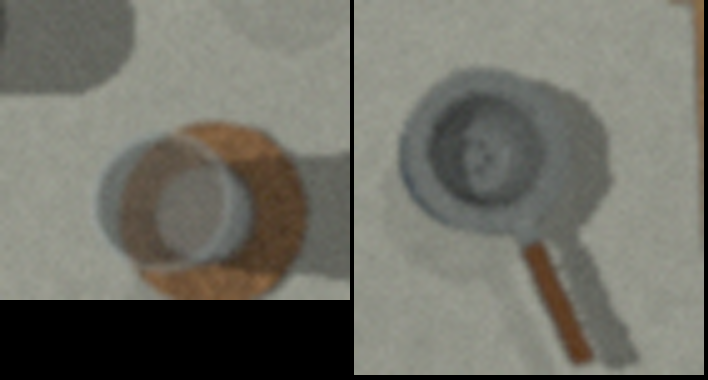

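View pics/z2.png

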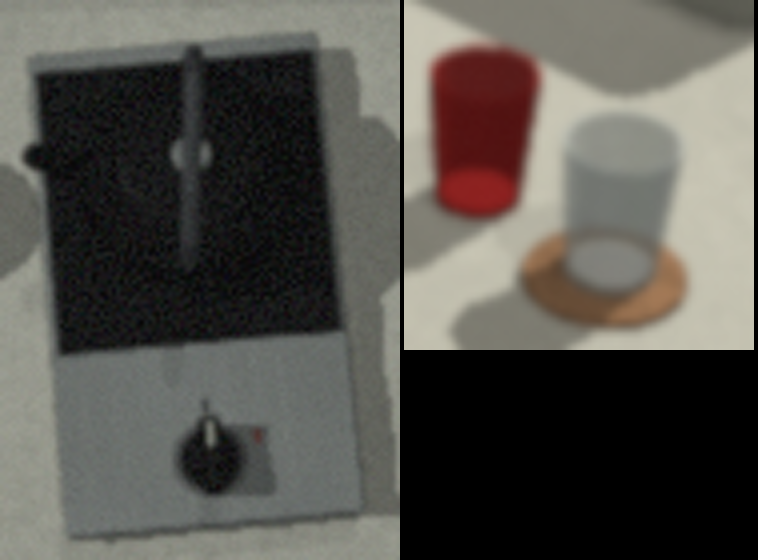

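```bash
cat > ov.py <<'E'
from h import *
import sys
def circ(x,y,z,r):
    q=np.linspace(0,2*np.pi,60);return np.c_[x+r*np.cos(q),y+r*np.sin(q),0*q+z]
def box(x,y,z,a,hx,hy):
    c,s=np.cos(a),np.sin(a);P=np.array([[hx,hy],[hx,-hy],[-hx,-hy],[-hx,hy],[hx,hy]])
    return np.c_[x+c*P[:,0]-s*P[:,1],y+s*P[:,0]+c*P[:,1],np.full(5,z)]
def draw(curves,crops,fn,d={}):
    out=[]
    for cam,x0,y0,w,h,f in crops:
        if cam not in d:d[cam]=bot.camera(cam)
        im=cv2.resize(d[cam]["color"][y0:y0+h,x0:x0+w],None,fx=f,fy=f,interpolation=cv2.INTER_CUBIC)
        for P,col in curves:
            p=(proj(P,d[cam])-[x0,y0]+.5)*f-.5
            cv2.polylines(im,[np.round(p*16).astype(np.int32)],False,col,1,cv2.LINE_AA,4)
        out.append(im)
    H=max(i.shape[0] for i in out)
    cv2.imwrite(fn,np.hstack([cv2.copyMakeBorder(i,0,H-i.shape[0],0,4,cv2.BORDER_CONSTANT) for i in out]))
E
python3 - <<'E'
from ov import *
G=(0,255,0);Y=(0,255,255);M=(255,0,255)
tx,ty=.502,.286
sx,sy=.546,-.331; a=np.arctan2(.331-.360+.0,0) 
a=np.arctan2(-.331+.3605,.546-.4665);print(a,np.hypot(.331-.3605,.546-.4665))
c,s=np.cos(a),np.sin(a)
draw([(circ(tx,ty,.101,.037),G),(circ(tx,ty,.006,.052),Y)],[("top",135,200,65,60,6),("scene",310,135,60,65,6)],"pics/o1.png")
draw([(circ(sx,sy,.042,.046),G),(circ(sx,sy,.0,.042),Y),(box(sx-.09*c,sy-.09*s,.047,a,.035,.006),M)],[("top",370,180,60,80,6),("scene",120,260,80,60,5)],"pics/o2.png")
b=.085;kx,ky=.522,-.0335;c,s=np.cos(b),np.sin(b);hx,hy=kx+.125*c,ky+.125*s
print(hx,hy)
draw([(box(hx,hy,.04,b,.17,.1025),G),(box(kx,ky,.078,b,.025,.007),M),(box(kx,ky,.038,b,.025,.007),Y)],[("top",235,105,100,140,4),("scene",225,195,70,60,5)],"pics/o3.png")
E
```

```text
0.3553200283415854 0.08479681597795993
0.6465487093127863 -0.022887789649698
```

View pics/o1.png

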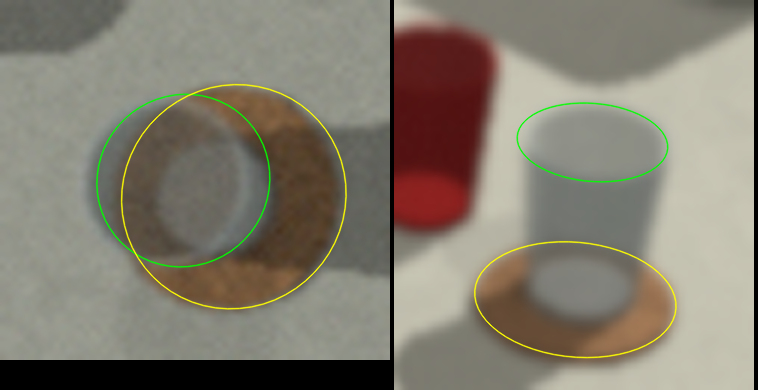

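View pics/o2.png

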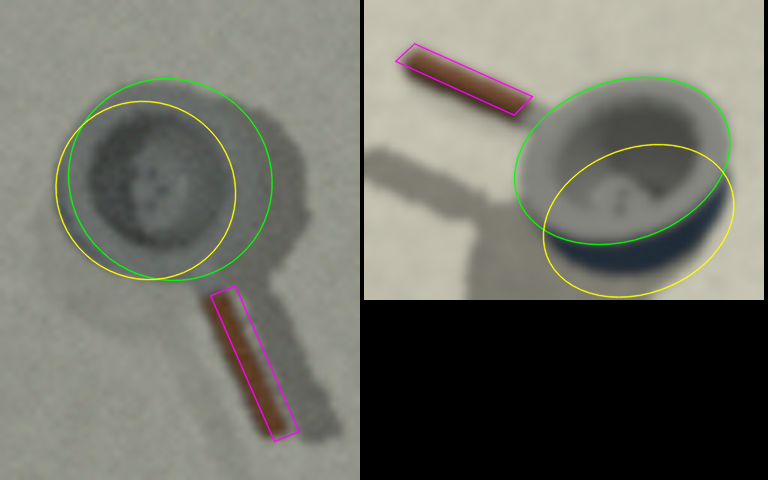

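View pics/o3.png

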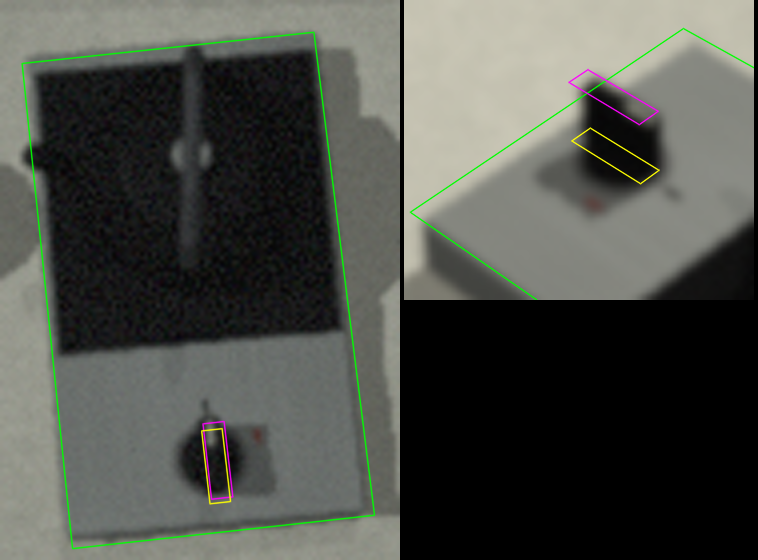

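Overlays agree to a few mm, but there is a consistent offset in the top view. Next I'll average repeated detections and check them by triangulation.

Run:
```python
from h import *
Z=dict(knob_grip=.066,strainer_handle=.04,strainer_foot=.006,tumbler_rim=.101)
G=dict(knob_grip=(.52,-.03),strainer_handle=(.467,-.36),strainer_foot=(.548,-.331),tumbler_rim=(.5,.288))
for c in("scene","top"):
    R={n:[] for n in Z}
    for i in range(5):
        d=bot.camera(c)
        if i==0: acc=d["color"].astype(float)
        else: acc+=d["color"]
        for n in Z:
            for r in bot.spot_point(n,c):
                p=ray(r["point"],d,Z[n])
                if np.hypot(*(p[:2]-G[n]))<.05: R[n].append(r["point"]);break
    cv2.imwrite(f"pics/avg_{c}.png",np.round(acc/5).astype(np.uint8))
    np.savez(f"cal_{c}.npz",fx=d["fx"],fy=d["fy"],cx=d["cx"],cy=d["cy"],extrinsics=d["extrinsics"])
    for n in Z:
        a=np.array(R[n]); 
        if len(a): print(c,n,np.round(a,1).tolist(),np.median(a,0),ray(np.median(a,0),d,Z[n]).round(4))
print(bot.get_obs()["clock"])
```

```text
scene knob_grip [[270.4, 218.3], [268.3, 214.8], [268.5, 216.6], [270.7, 216.5], [269.5, 217.3]] [269.5 216.6] [ 0.5249 -0.0255  0.066 ]
scene strainer_handle [[144.4, 279.2], [145.3, 280.2], [144.7, 278.0]] [144.7 279.2] [ 0.4738 -0.3572  0.04  ]
scene strainer_foot [[175.8, 300.9], [172.2, 302.0], [174.1, 302.7], [177.8, 300.1], [177.1, 302.6]] [175.8 302. ] [ 0.55   -0.3291  0.006 ]
scene tumbler_rim [[343.3, 158.0], [341.0, 156.0], [340.8, 156.0], [343.9, 157.6], [342.7, 157.8]] [342.7 157.6] [0.5006 0.2884 0.101 ]
top knob_grip [[286.9, 219.6], [285.3, 215.9], [286.4, 217.7], [285.6, 214.3], [287.2, 218.9]] [286.4 217.7] [ 0.5283 -0.0272  0.066 ]
top strainer_handle [[408.9, 238.5], [410.5, 236.7], [412.9, 238.3], [409.9, 237.3], [411.7, 238.9]] [410.5 238.3] [ 0.4668 -0.3608  0.04  ]
top strainer_foot [[393.1, 210.4], [394.3, 210.1], [392.8, 209.8], [394.3, 211.4], [394.1, 211.6]] [394.1 210.4] [ 0.5475 -0.3304  0.006 ]
top tumbler_rim [[161.8, 229.3], [163.0, 231.1], [161.7, 233.7], [164.5, 230.8]] [162.4  230.95] [0.4985 0.2928 0.101 ]
5.25
```

```bash
cat >> ov.py <<'E'
def avg():
    D={}
    for c in("scene","top"):
        z=np.load(f"cal_{c}.npz");D[c]={k:z[k] for k in z};D[c]["color"]=cv2.imread(f"pics/avg_{c}.png")
    return D
E
python3 - <<'E'
from ov import *
D=avg()
G=(0,255,0);Y=(0,255,255);M=(255,0,255)
tx,ty=.4995,.2905
sx,sy,a=.548,-.329,.354
c,s=np.cos(a),np.sin(a)
draw([(circ(tx,ty,.101,.037),G),(circ(tx,ty,.007,.026),Y)],[("top",135,200,65,60,6),("scene",310,135,60,65,6)],"pics/p1.png",D)
draw([(circ(sx,sy,.042,.046),G),(circ(sx,sy,.0,.042),Y),(box(sx-.09*c,sy-.09*s,.047,a,.035,.006),M)],[("top",370,180,60,80,6),("scene",120,260,80,60,5)],"pics/p2.png",D)
b=.085;kx,ky=.526,-.028;c,s=np.cos(b),np.sin(b);hx,hy=kx+.125*c,ky+.125*s
draw([(box(hx,hy,.038,b,.17,.1025),G),(box(kx,ky,.078,b,.025,.007),M),(circ(kx,ky,.040,.022),Y)],[("top",235,105,100,140,4),("scene",225,195,70,60,5)],"pics/p3.png",D)
E
```

```text
(no output)
```

View pics/p1.png

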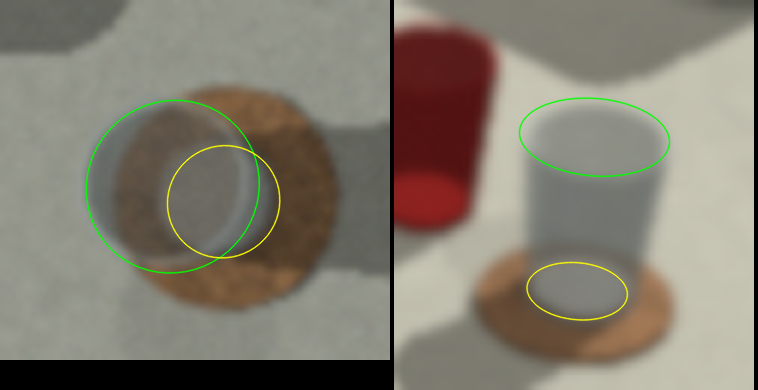

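View pics/p2.png

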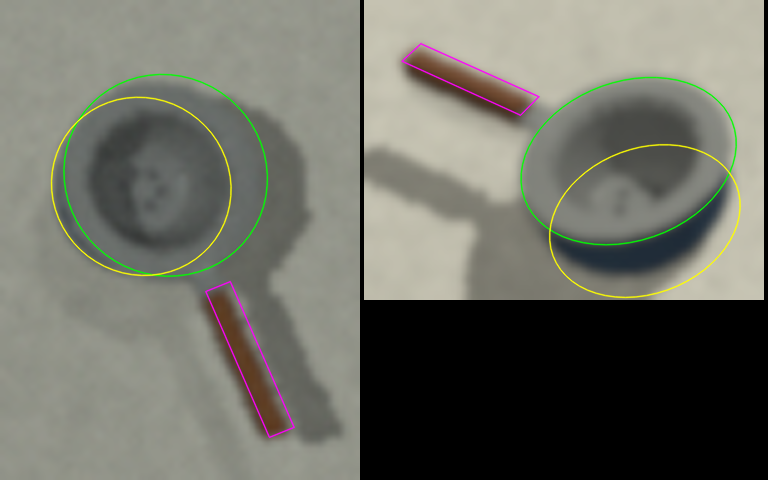

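View pics/p3.png

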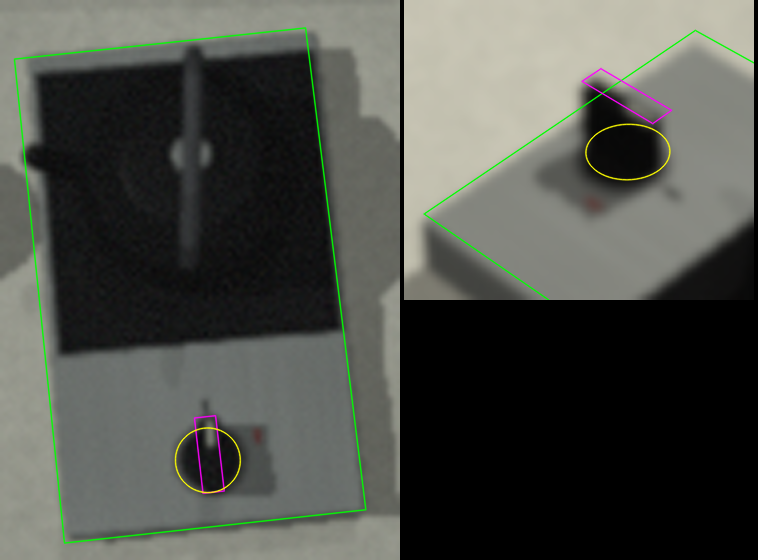

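Hotplate yaw comes out at about 0.06 rad. Knob is at about (0.526, -0.028), tumbler (0.4995, 0.290), strainer (0.548, -0.329) with yaw 0.35. I'll compute the move to above the knob.

```bash
cat > go.py <<'E'
from workcell import bot
import numpy as np,sys
from scipy.spatial.transform import Rotation as R
def show(tp,jaw=None,q=None):
    o=bot.get_obs();r=R.from_quat(o["tool_rot"]);p=np.array(o["eef_pos"])
    M=r.as_matrix();print("clock",round(o["clock"],2),"pos",p.round(4),"x",M[:,0].round(3),"y",M[:,1].round(3),"z",M[:,2].round(3),"q",np.round(o["joint_pos"],2),"w",round(o["grip_width"],4),"F",np.round(o["ft_force"],1))
    print("shift tool mm (no turn):",(M.T@(np.array(tp)-p)*1e3).round(1))
    if jaw is not None:
        for s in(0,np.pi):
            x=np.array([np.cos(jaw+s),np.sin(jaw+s),0]);y=np.array([0,0,-1.]);T=np.c_[x,y,np.cross(x,y)]
            print("turn deg:",np.degrees((r.inv()*R.from_matrix(T)).as_rotvec()).round(1),"shift after turn:",(T.T@(np.array(tp)-p)*1e3).round(1))
if __name__=="__main__":
    a=[float(v) for v in sys.argv[1:]];show(a[:3],a[3] if len(a)>3 else None)
E
python3 go.py .526 -.028 .16 1.631
```

```text
clock 5.25 pos [0.2152 0.4514 0.2313] x [0.43  0.903 0.   ] y [ 0.  0. -1.] z [-0.903  0.43  -0.   ] q [ 1.13  0.24  0.01  1.34 -0.    1.57] w 0.0852 F [ 0.7 -0.7 -0.1]
shift tool mm (no turn): [-299.    71.3 -486.9]
turn deg: [  0.  -28.9   0. ] shift after turn: [-497.2   71.3 -281.4]
turn deg: [ -0.  151.1   0. ] shift after turn: [497.2  71.3 281.4]
```

```bash
python3 -m inch '0 0 0 -15 0 -24 0;0 0 0 -30 0 -48 0;0 0 0 -30 0 -48 0;0 0 0 -30 0 -48 0;0 0 0 -30 0 -48 0;0 0 0 -30 0 -48 0;0 0 0 -30 0 -48 0;0 0 0 -30 0 -48 0;0 0 0 -30 0 -48 0;0 0 0 -30 0 -48 0;0 0 0 -14 0 -31 0;0 0 0 0 0 0 0'; python3 go.py .526 -.028 .16 1.631
```

```text
clock: 6.75
eef_pos: [0.5272, -0.0301, 0.2308]
tool_rot: [0.599, 0.376, -0.376, -0.599]
ft_force: [-0.4, 0.3, -1.1]
grip_width: 0.0854
clock 6.75 pos [ 0.5272 -0.0301  0.2308] x [ 0.434  0.901 -0.   ] y [-0. -0. -1.] z [-0.901  0.434 -0.   ] q [-0.06  0.3   0.08  1.35 -0.    0.39] w 0.0854 F [-0.4  0.3 -1.1]
shift tool mm (no turn): [ 1.4 70.8  2. ]
turn deg: [ -0.  -29.1  -0. ] shift after turn: [ 2.2 70.8  1.1]
turn deg: [  0.  150.9  -0. ] shift after turn: [-2.2 70.8 -1.1]
```

```bash
python3 -m inch '0 -10 0 0 20 0 0;0 -10 0 0 20 0 0;0 -9 0 2 20 1 0;0 0 0 0 0 0 0;0 0 0 0 0 0 0'; python3 go.py .526 -.028 .047 1.631;python3 - <<'E'
from h import *
for c in("scene","top"):
    d=bot.camera(c); x0,y0=(220,130) if c=="scene" else (230,150)
    im=cv2.resize(d["color"][y0:y0+120,x0:x0+120],None,fx=5,fy=5,interpolation=cv2.INTER_CUBIC)
    cv2.imwrite(f"pics/k_{c}.png",im)
    print(proj([[.5263,-.0284,.17]],d))
E
```

```text
clock: 7.38
eef_pos: [0.5254, -0.0255, 0.1722]
tool_rot: [0.485, 0.515, -0.515, -0.485]
ft_force: [0.4, -0.5, 0.1]
grip_width: 0.0854
clock 7.38 pos [ 0.5254 -0.0255  0.1722] x [-0.06   0.998  0.   ] y [ 0.001  0.    -1.   ] z [-0.998 -0.06  -0.001] q [-0.05  0.32 -0.04  1.21  0.   -0.11] w 0.0854 F [ 0.4 -0.5  0.1]
shift tool mm (no turn): [ -2.5 125.2  -0.3]
turn deg: [ 0.1 -0.   0. ] shift after turn: [ -2.5 125.2  -0.4]
turn deg: [-0.0e+00  1.8e+02  1.0e-01] shift after turn: [  2.5 125.2   0.4]
[[268.15468022 184.41792136]]
[[287.96531918 214.05647828]]
```

View pics/k_scene.png

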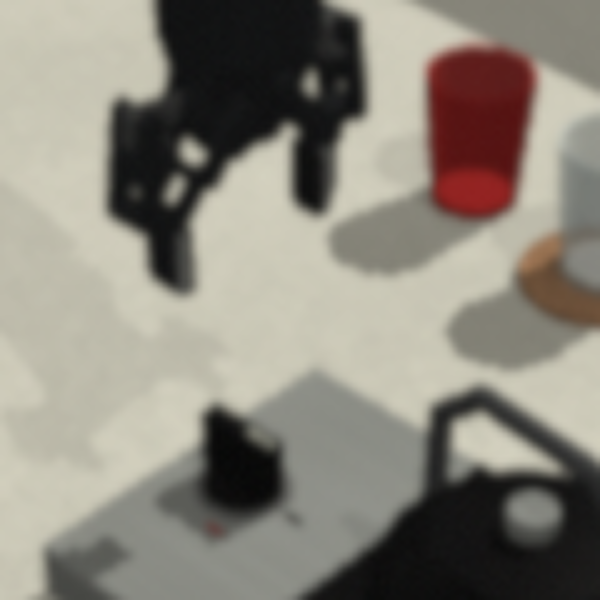

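View pics/k_top.png

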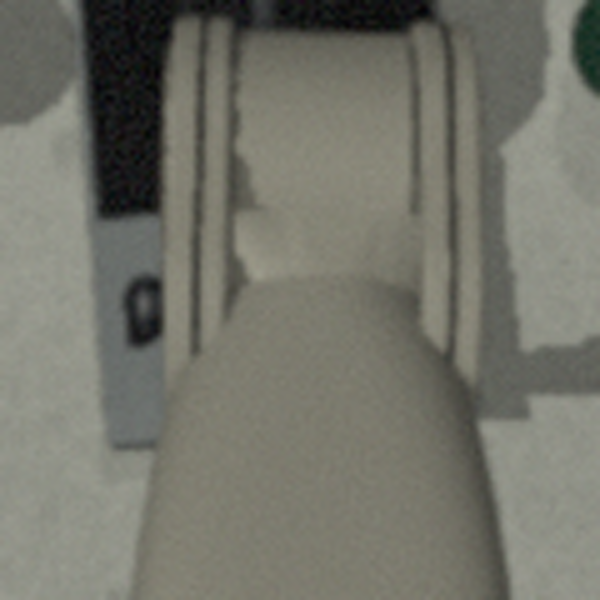

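Scene picture: open fingertips at about (256,187) and (284,172), straddling the knob top at (269,215). That matches the projection to about 1 px, so I'll descend.

```bash
python3 -m inch '0 0 0 -2 25 0 0;0 0 0 0 40 0 0;0 0 0 0 35 0 0;0 0 0 0 20 0 0;0 0 0 0 5 0 0;0 0 0 0 0 0 0'; python3 go.py .526 -.028 .047 1.631;python3 - <<'E'
from h import *
for c in("scene",):
    d=bot.camera(c); x0,y0=(220,130) if c=="scene" else (230,150)
    im=cv2.resize(d["color"][y0:y0+120,x0:x0+120],None,fx=5,fy=5,interpolation=cv2.INTER_CUBIC)
    cv2.imwrite(f"pics/k2_{c}.png",im)
E
```

```text
clock: 8.22
eef_pos: [0.5261, -0.0281, 0.047]
tool_rot: [0.485, 0.515, -0.515, -0.484]
ft_force: [-0.0, 0.5, 0.7]
grip_width: 0.0852
clock 8.22 pos [ 0.5261 -0.0281  0.047 ] x [-0.061  0.998 -0.   ] y [ 0.001 -0.    -1.   ] z [-0.998 -0.061 -0.001] q [-0.05  0.45 -0.22  0.91  0.   -0.11] w 0.0852 F [-0.   0.5  0.7]
shift tool mm (no turn): [0.1 0.  0.1]
turn deg: [ 0.1  0.  -0. ] shift after turn: [0.1 0.  0.1]
turn deg: [-0.0e+00 -1.8e+02 -1.0e-01] shift after turn: [-0.1  0.  -0.1]
```

View pics/k2_scene.png

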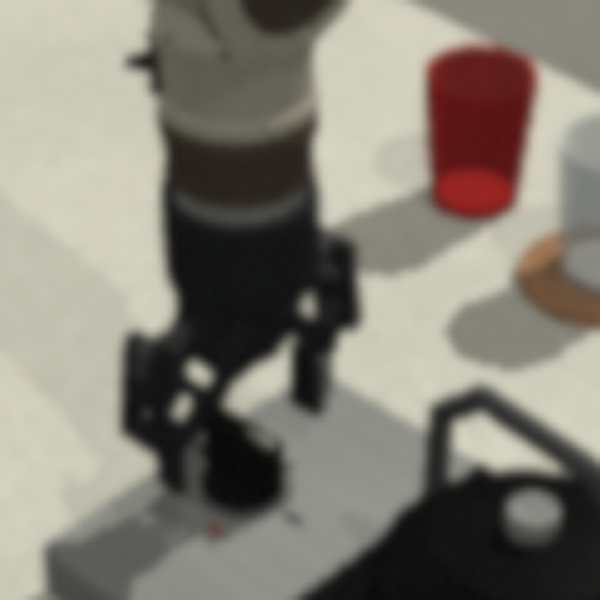

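```bash
python3 -m inch '0 0 0 0 0 0 1;0 0 0 0 0 0 1;0 0 0 0 0 0 1;0 0 0 0 0 0 1;0 0 0 0 0 0 1;0 0 0 0 0 0 1'; python3 go.py .526 -.028 .047 1.631
```

```text
clock: 9.02
eef_pos: [0.5257, -0.031, 0.0469]
tool_rot: [-0.487, -0.513, 0.516, 0.483]
ft_force: [-1.2, -8.4, 2.0]
grip_width: 0.0132
clock 9.03 pos [ 0.5257 -0.031   0.0469] x [-0.059  0.998 -0.006] y [ 0.001 -0.006 -1.   ] z [-0.998 -0.059 -0.   ] q [-0.06  0.45 -0.22  0.91 -0.01 -0.11] w 0.0132 F [-1.2 -8.4  2. ]
shift tool mm (no turn): [ 3.  -0.2 -0.5]
turn deg: [ 0.  -0.  -0.4] shift after turn: [ 3.  -0.1 -0.5]
turn deg: [  0.6 180.    0. ] shift after turn: [-3.  -0.1  0.5]
```

Gripped (width 13 mm). The arm was drawn 3 mm to -y, so I'll recentre and then turn clockwise.

```bash
python3 -m inch '0 0 0 -3 0 0 1;0 5 0 0 0 0 1;0 8 0 0 0 0 1;0 8 0 0 0 0 1;0 8 0 0 0 0 1;0 8 0 0 0 0 1;0 8 0 0 0 0 1;0 8 0 0 0 0 1;0 5 0 0 0 0 1;0 0 0 0 0 0 1'; python3 go.py .526 -.0315 .047 1.631
```

```text
clock: 10.28
eef_pos: [0.5259, -0.0309, 0.0468]
tool_rot: [-0.673, -0.216, 0.216, 0.673]
ft_force: [-0.9, -0.6, 5.3]
grip_width: 0.0132
clock 10.28 pos [ 0.5259 -0.0309  0.0468] x [0.813 0.582 0.001] y [ 0.001  0.    -1.   ] z [-0.582  0.813 -0.   ] q [-0.06  0.45 -0.22  0.91  0.    0.89] w 0.0132 F [-0.9 -0.6  5.3]
shift tool mm (no turn): [-0.3 -0.2 -0.5]
turn deg: [  0.  -57.9   0. ] shift after turn: [-0.6 -0.2 -0.1]
turn deg: [ -0.  122.1   0. ] shift after turn: [ 0.6 -0.2  0.1]
```

```bash
python3 -m inch '0 0 0 0 0 0 0;0 0 0 0 0 0 0;0 0 0 0 0 0 0;0 0 0 0 0 0 0;0 0 0 0 0 0 0;0 0 0 0 -25 0 0;0 0 0 0 -45 0 0;0 0 0 0 -60 0 0;0 0 0 0 -50 0 0;0 0 0 0 0 0 0'; python3 go.py .4685 -.360 .16 1.92;python3 - <<'E'
from h import *
for c in("scene",):
    d=bot.camera(c); x0,y0=(220,130) if c=="scene" else (230,150)
    im=cv2.resize(d["color"][y0:y0+120,x0:x0+120],None,fx=5,fy=5,interpolation=cv2.INTER_CUBIC)
    cv2.imwrite(f"pics/k3_{c}.png",im)
E
```

```text
clock: 11.52
eef_pos: [0.5285, -0.0312, 0.2314]
tool_rot: [0.675, 0.219, -0.212, -0.672]
ft_force: [-0.4, 0.1, -0.6]
grip_width: 0.0851
clock 11.53 pos [ 0.5285 -0.0312  0.2314] x [0.814 0.581 0.008] y [ 0.01  -0.001 -1.   ] z [-0.581  0.814 -0.007] q [-0.06  0.29  0.07  1.34  0.    0.89] w 0.0851 F [-0.4  0.1 -0.6]
shift tool mm (no turn): [-240.5   71.  -232.3]
turn deg: [  0.6 -74.5   0.2] shift after turn: [-288.4   71.4  168.9]
turn deg: [ -0.2 105.5   0.7] shift after turn: [ 288.4   71.4 -168.9]
```

View pics/k3_scene.png

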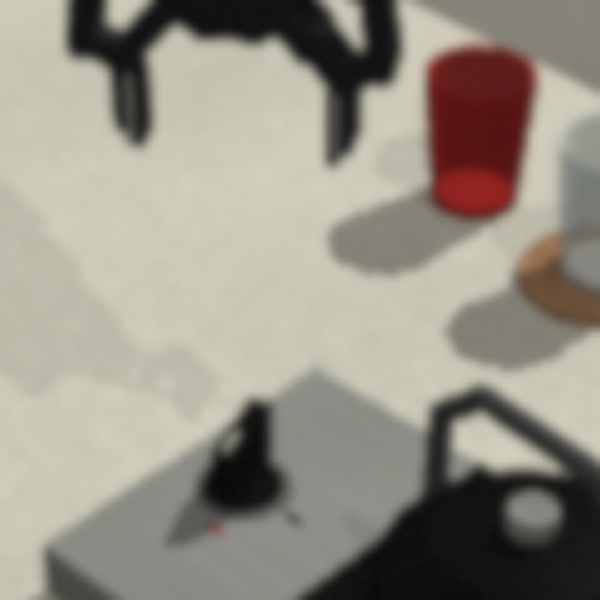

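The knob has turned to on, with the pointer line at zoomed (232,440) now swung about 70° clockwise. Next I'll move above the strainer handle.

```bash
python3 -m inch '0 0 0 -20 0 -19 0;0 0 0 -40 0 -39 0;0 0 0 -40 0 -39 0;0 0 0 -40 0 -39 0;0 0 0 -40 0 -39 0;0 0 0 -40 0 -39 0;0 0 0 -20 0 -18 0;0 0 0 0 0 0 0'; python3 -m inch '0 -10 0 0 0 0 0;0 -10 0 0 0 0 0;0 -10 0 0 0 0 0;0 -10 0 0 0 0 0;0 -10 0 0 0 0 0;0 -10 0 0 0 0 0;0 -10 0 0 0 0 0;0 -4 0 0 0 0 0;0 0 0 0 0 0 0'; python3 go.py .4685 -.360 .13 1.92
```

```text
clock: 12.58
eef_pos: [0.4634, -0.3606, 0.2237]
tool_rot: [-0.673, -0.214, 0.215, 0.675]
ft_force: [0.2, 0.4, 0.4]
grip_width: 0.0853
clock: 13.7
eef_pos: [0.465, -0.3576, 0.2252]
tool_rot: [0.407, 0.578, -0.578, -0.409]
ft_force: [0.2, 0.2, -0.2]
grip_width: 0.086
clock 13.7 pos [ 0.465  -0.3576  0.2252] x [-0.335  0.942  0.002] y [-0.002  0.002 -1.   ] z [-0.942 -0.335  0.001] q [-0.66  0.42  0.24  1.4   0.   -1.  ] w 0.086 F [ 0.2  0.2 -0.2]
shift tool mm (no turn): [-3.6 95.2 -2.6]
turn deg: [-0.1 -0.4  0.1] shift after turn: [-3.4 95.2 -2.5]
turn deg: [-2.000e-01  1.796e+02 -1.000e-01] shift after turn: [ 3.4 95.2  2.5]
```

```bash
python3 -m inch '0 0 0 -2 35 -2 0;0 0 0 -1 50 -1 0;0 0 0 0 45 0 0;0 0 0 0 0 0 0;0 0 0 0 0 0 0'; python3 go.py .4685 -.360 .021 1.92;python3 - <<'E'
from h import *
o=[]
for c,x0,y0 in(("scene",100,210),("top",360,170)):
    d=bot.camera(c)
    o.append(cv2.resize(d["color"][y0:y0+110,x0:x0+80],None,fx=5,fy=5,interpolation=cv2.INTER_CUBIC))
cv2.imwrite("pics/s1.png",np.hstack(o))
E
```

```text
clock: 14.32
eef_pos: [0.4697, -0.3612, 0.0977]
tool_rot: [0.409, 0.578, -0.577, -0.407]
ft_force: [-0.5, -0.3, 0.4]
grip_width: 0.0853
clock 14.32 pos [ 0.4697 -0.3612  0.0977] x [-0.334  0.943 -0.001] y [ 0.001 -0.001 -1.   ] z [-0.943 -0.334 -0.001] q [-0.66  0.51  0.04  1.1   0.   -1.  ] w 0.0853 F [-0.5 -0.3  0.4]
shift tool mm (no turn): [ 1.7 76.7  0.8]
turn deg: [ 0.1 -0.5 -0.1] shift after turn: [ 1.6 76.7  0.7]
turn deg: [1.000e-01 1.795e+02 1.000e-01] shift after turn: [-1.6 76.7 -0.7]
```

View pics/s1.png

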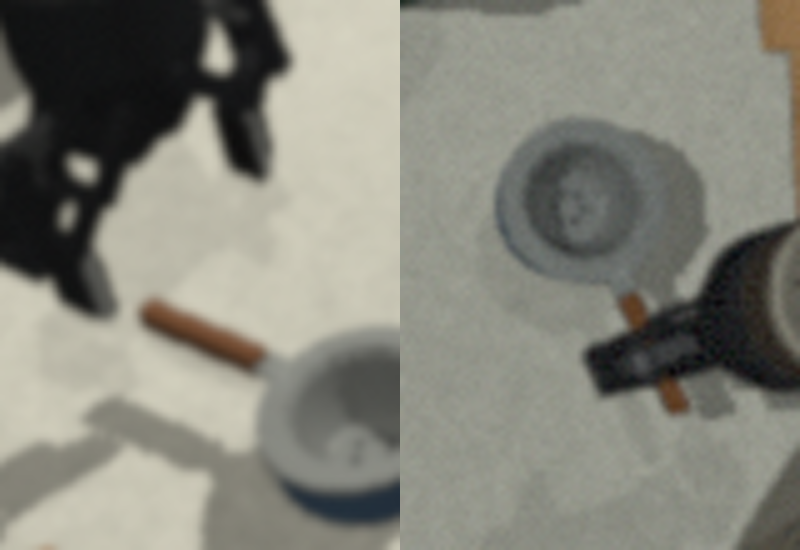

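Run:
```python
from h import *
d=bot.camera("scene")
p=np.array([.4697,-.3612,.111]);x=np.array([-.334,.943,0])
a=np.array([.943,.334,0])
def z(P,x0=100,y0=210): return ((proj(P,d)-[x0,y0])*5).round(0).tolist()
print("tips",z([p+x*.0425,p-x*.0425]),"grip at .04",z([.4697,-.3612,.04]))
f=np.array([.548,-.329,.047])
print("handle ends top",z([f-a*.125,f-a*.055]),"grip",z([f-a*.085-[0,0,.007]]))
```

```text
tips [[244.0, 174.0], [101.0, 301.0]] grip at .04 [[211.0, 345.0]]
handle ends top [[148.0, 297.0], [264.0, 352.0]] grip [[217.0, 339.0]]
```

Projected fingertips and handle ends match the picture to about 1–2 px, so I'll descend and close.

```bash
python3 -m inch '0 0 0 1 30 0 0;0 0 0 0 30 0 0;0 0 0 0 13 0 0;0 0 0 0 0 0 0;0 0 0 0 0 0 0'; python3 go.py .4685 -.360 .021 1.92; python3 -m inch '0 0 0 0 0 0 1;0 0 0 0 0 0 1;0 0 0 0 0 0 1;0 0 0 0 0 0 1;0 0 0 0 0 0 1;0 0 0 0 0 0 1'; python3 go.py .4685 -.360 .021 1.92
```

```text
clock: 15.1
eef_pos: [0.4696, -0.361, 0.0249]
tool_rot: [-0.409, -0.577, 0.578, 0.407]
ft_force: [-0.1, 0.2, 0.3]
grip_width: 0.0854
clock 15.1 pos [ 0.4696 -0.361   0.0249] x [-0.334  0.943 -0.002] y [ 0.002 -0.002 -1.   ] z [-0.943 -0.334 -0.002] q [-0.66  0.58 -0.05  0.94 -0.   -1.  ] w 0.0854 F [-0.1  0.2  0.3]
shift tool mm (no turn): [1.3 3.9 0.7]
turn deg: [ 0.1 -0.5 -0.1] shift after turn: [1.3 3.9 0.7]
turn deg: [2.000e-01 1.795e+02 1.000e-01] shift after turn: [-1.3  3.9 -0.7]
clock: 15.85
eef_pos: [0.4686, -0.3601, 0.0235]
tool_rot: [0.408, 0.578, -0.577, -0.408]
ft_force: [-0.8, 1.2, 2.0]
grip_width: 0.0108
clock 15.85 pos [ 0.4686 -0.3601  0.0235] x [-0.334  0.943 -0.   ] y [ 0.  0. -1.] z [-0.943 -0.334 -0.   ] q [-0.66  0.58 -0.05  0.94  0.   -1.  ] w 0.0108 F [-0.8  1.2  2. ]
shift tool mm (no turn): [0.1 2.5 0.1]
turn deg: [ 0.  -0.5 -0. ] shift after turn: [0.1 2.5 0.1]
turn deg: [  0.  179.5   0. ] shift after turn: [-0.1  2.5 -0.1]
```

```bash
python3 -m inch '0 0 0 0 -5 0 1;0 0 0 0 -10 0 1;0 0 0 0 -15 0 1;0 0 0 0 -20 0 1;0 0 0 0 -20 0 1;0 0 0 0 -20 0 1;0 0 0 0 0 0 1;0 0 0 0 0 0 1'; python3 go.py .4685 -.360 .18 1.92;python3 - <<'E'
from h import *
o=[]
for c,x0,y0 in(("scene",100,210),("top",360,170)):
    d=bot.camera(c)
    o.append(cv2.resize(d["color"][y0:y0+110,x0:x0+80],None,fx=5,fy=5,interpolation=cv2.INTER_CUBIC))
cv2.imwrite("pics/s2.png",np.hstack(o))
E
```

```text
clock: 16.85
eef_pos: [0.4683, -0.36, 0.1131]
tool_rot: [-0.408, -0.577, 0.578, 0.408]
ft_force: [0.1, 0.2, -2.1]
grip_width: 0.0109
clock 16.85 pos [ 0.4683 -0.36    0.1131] x [-0.334  0.943  0.   ] y [-0.  0. -1.] z [-0.943 -0.334  0.   ] q [-0.66  0.49  0.06  1.14 -0.   -1.  ] w 0.0109 F [ 0.1  0.2 -2.1]
shift tool mm (no turn): [ -0.1 -66.9  -0.2]
turn deg: [-0.  -0.5  0. ] shift after turn: [ -0.1 -66.9  -0.2]
turn deg: [ -0.  179.5  -0. ] shift after turn: [  0.1 -66.9   0.2]
```

View pics/s2.png

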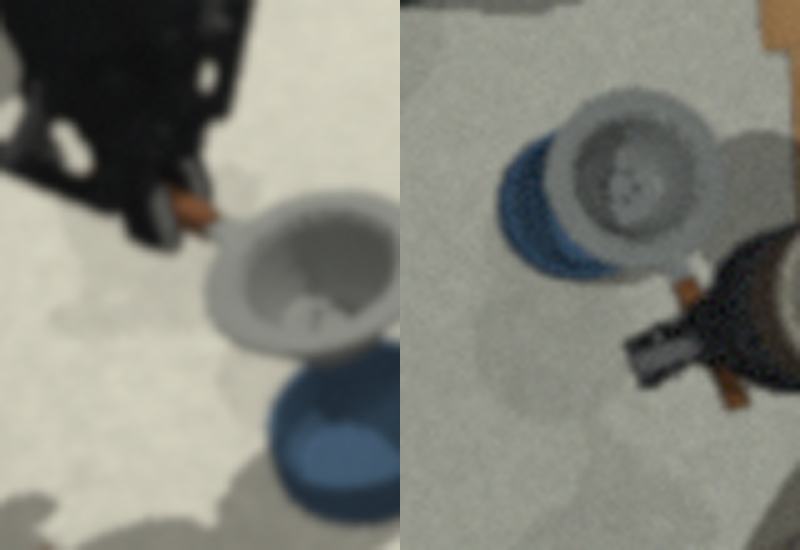

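The strainer is lifted clear and looks level, and the dish (scene zoom (340,440)) stayed put. Raising it more, then carrying across.

```bash
python3 -m inch '0 0 0 0 -15 0 1;0 0 0 0 -25 0 1;0 0 0 0 -25 0 1;0 0 0 0 -15 0 1;0 0 0 0 0 0 1;0 0 0 0 0 0 1'; python3 go.py .457 .10 .19 1.92
```

```text
clock: 17.7
eef_pos: [0.468, -0.3598, 0.1923]
tool_rot: [0.407, 0.578, -0.577, -0.409]
ft_force: [-0.2, 0.7, -1.3]
grip_width: 0.0107
clock 17.7 pos [ 0.468  -0.3598  0.1923] x [-0.334  0.943  0.001] y [-0.001  0.001 -1.   ] z [-0.943 -0.334  0.001] q [-0.66  0.44  0.19  1.32 -0.   -1.  ] w 0.0107 F [-0.2  0.7 -1.3]
shift tool mm (no turn): [ 437.1    2.8 -143.2]
turn deg: [-0.1 -0.5  0.1] shift after turn: [ 435.8    2.3 -146.9]
turn deg: [-1.000e-01  1.795e+02 -1.000e-01] shift after turn: [-435.8    2.3  146.9]
```

```bash
python3 -m inch '0 0 0 12 0 -4 1;0 0 0 25 0 -8 1;0 0 0 35 0 -12 1;0 0 0 35 0 -12 1;0 0 0 35 0 -12 1;0 0 0 35 0 -12 1;0 0 0 35 0 -12 1;0 0 0 35 0 -12 1;0 0 0 30 0 -10 1;0 0 0 20 0 -7 1;0 0 0 10 0 -3 1;0 0 0 0 0 0 1'; python3 go.py .457 .10 .19 1.92;python3 - <<'E'
from h import *
d=bot.camera("scene");cv2.imwrite("pics/c1.png",d["color"])
E
```

```text
clock: 19.2
eef_pos: [0.4635, -0.0355, 0.193]
tool_rot: [-0.407, -0.578, 0.578, 0.408]
ft_force: [0.2, 0.5, -1.2]
grip_width: 0.0111
clock 19.2 pos [ 0.4635 -0.0355  0.193 ] x [-0.335  0.942  0.   ] y [-0.001 -0.    -1.   ] z [-0.942 -0.335  0.001] q [-0.08  0.19 -0.16  1.22 -0.   -0.42] w 0.0111 F [ 0.2  0.5 -1.2]
shift tool mm (no turn): [129.8   2.9 -39.3]
turn deg: [-0.  -0.4  0. ] shift after turn: [129.5   3.  -40.3]
turn deg: [-0.000e+00  1.796e+02 -1.000e-01] shift after turn: [-129.5    3.    40.3]
```

View pics/c1.png

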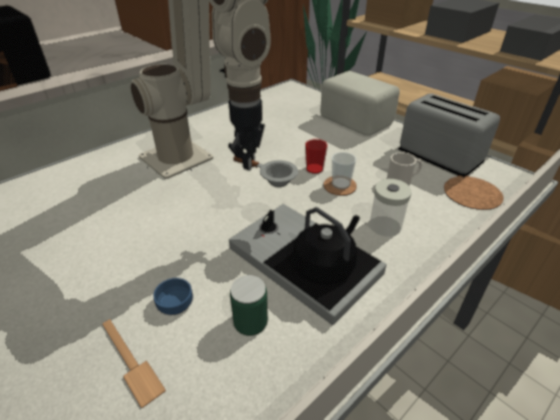

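The strainer (280,172) is above the hotplate zone and everything else is in place. Continuing to the tumbler while turning 40° so the handle stays away from the red glass.

```bash
python3 -m inch '0 0 0 15 0 -4 1;0 0 0 30 0 -9 1;0 0 0 35 0 -11 1;0 0 0 30 0 -9 1;0 0 0 20 0 -6 1;0 0 0 0 0 0 1'; python3 -m inch '0 -4 0 0 0 0 1;0 -8 0 0 0 0 1;0 -8 0 0 0 0 1;0 -8 0 0 0 0 1;0 -8 0 0 0 0 1;0 -4 0 0 0 0 1;0 0 0 0 0 0 1;0 0 0 0 0 0 1'; python3 go.py .457 .216 .19 2.62
```

```text
clock: 20.0
eef_pos: [0.4571, 0.1007, 0.1932]
tool_rot: [0.407, 0.578, -0.578, -0.408]
ft_force: [0.4, 0.0, -1.1]
grip_width: 0.011
clock: 21.0
eef_pos: [0.4573, 0.099, 0.1933]
tool_rot: [-0.187, -0.682, 0.682, 0.187]
ft_force: [0.5, 0.4, -1.8]
grip_width: 0.0105
clock 21.0 pos [0.4573 0.099  0.1933] x [-0.861  0.509 -0.   ] y [-0. -0. -1.] z [-0.509 -0.861  0.   ] q [ 0.21  0.2  -0.15  1.22 -0.   -0.82] w 0.0105 F [ 0.5  0.4 -1.8]
shift tool mm (no turn): [  59.8    3.2 -100.5]
turn deg: [-0.  -0.7 -0. ] shift after turn: [  58.6    3.3 -101.3]
turn deg: [  0.  179.3  -0. ] shift after turn: [-58.6   3.3 101.3]
```

```bash
python3 -m inch '0 0 0 6 0 -10 1;0 0 0 12 0 -20 1;0 0 0 14 0 -24 1;0 0 0 14 0 -24 1;0 0 0 9 0 -15 1;0 0 0 4 0 -7 1;0 0 0 0 0 0 1;0 0 0 0 0 0 1'; python3 go.py .457 .216 .15 2.62;python3 - <<'E'
from h import *
R={}
for c in("scene","top"):
    acc=0;R[c]=[];T=[]
    for i in range(4):
        d=bot.camera(c);acc=acc+d["color"].astype(float)
        for r in bot.spot_point("strainer_foot",c)[:1]: R[c].append(np.round(r["point"],1).tolist())
        T.append([np.round(r["point"],1).tolist() for r in bot.spot_point("tumbler_rim",c)][:2])
    cv2.imwrite(f"pics/avgt_{c}.png",np.round(acc/4).astype(np.uint8))
    print(c,R[c],ray(np.median(R[c],0),d,.176).round(4) if R[c] else 0,T)
E
cat > t.py <<'E'
import sys
from ov import *
def view(tcp,yaw,t,fn,pre):
    D=avg()
    for c in D: D[c]["color"]=cv2.imread(f"pics/{pre}_{c}.png")
    G=(0,255,0);Y=(0,255,255)
    c,s=np.cos(yaw),np.sin(yaw); f=[tcp[0]+.085*c,tcp[1]+.085*s,tcp[2]+.019-.0025-.034]; print("foot",np.round(f,4))
    draw([(circ(t[0],t[1],.101,.037),G),(circ(f[0],f[1],f[2],.022),Y),(circ(f[0],f[1],f[2]+.036,.046),Y)],[("top",125,190,75,75,5),("scene",300,110,75,90,5)],fn,D)
E
python3 -c "
from t import *
view([.4571,.2155,.193],1.05,(.4995,.2905),'pics/t1.png','avgt')"
```

```text
clock: 22.0
eef_pos: [0.4572, 0.215, 0.1933]
tool_rot: [-0.186, -0.682, 0.682, 0.186]
ft_force: [-0.1, 0.1, -1.1]
grip_width: 0.0107
clock 22.0 pos [0.4572 0.215  0.1933] x [-0.861  0.508 -0.   ] y [-0. -0. -1.] z [-0.508 -0.861  0.   ] q [ 0.44  0.27 -0.06  1.24 -0.   -0.6 ] w 0.0107 F [-0.1  0.1 -1.1]
shift tool mm (no turn): [ 0.7 43.3 -0.8]
turn deg: [-0.  -0.6 -0. ] shift after turn: [ 0.7 43.3 -0.8]
turn deg: [  0.  179.4  -0. ] shift after turn: [-0.7 43.3  0.8]
scene [[343.9, 137.8], [346.0, 133.5], [344.1, 138.6]] [0.5086 0.2741 0.176 ] [[[345.8, 158.8]], [[317.2, 146.0], [340.1, 158.2]], [[340.5, 157.6]], [[314.8, 144.5]]]
top [[442.3, 186.9], [184.3, 242.4], [285.0, 218.8]] [ 0.5143 -0.0208  0.176 ] [[[118.0, 192.3]], [], [], [[443.0, 186.5], [282.8, 179.2]]]
foot [0.4994 0.2892 0.1755]
```

View pics/t1.png

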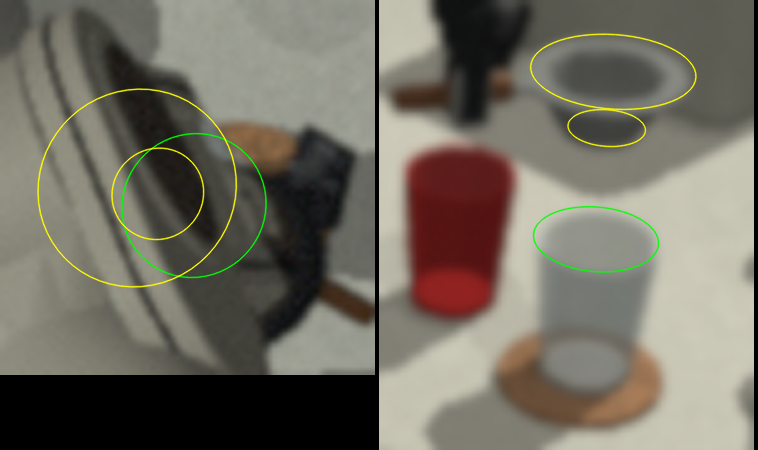

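Scene view: strainer foot at zoomed (606,128) and flange match the kinematic prediction. It looks level and the tumbler rim matches within about 2 mm, so I'll lower gently.

```bash
python3 -m inch '0 0 0 0 5 -1 1;0 0 0 0 10 -1 1;0 0 0 0 10 -1 1;0 0 0 0 10 0 1;0 0 0 0 6 0 1;0 0 0 0 3 0 1;0 0 0 0 0 0 1;0 0 0 0 0 0 1'; python3 go.py .457 .216 .133 2.62;python3 - <<'E'
from h import *
c="scene";acc=0
for i in range(4):
    d=bot.camera(c);acc=acc+d["color"].astype(float)
cv2.imwrite(f"pics/avgu_{c}.png",np.round(acc/4).astype(np.uint8))
cv2.imwrite("pics/avgu_top.png",bot.camera("top")["color"])
o=bot.get_obs()["eef_pos"];print(o)
from t import *
view(o,1.04,(.501,.2915),'pics/t2.png','avgu')
E
```

```text
clock: 24.2
eef_pos: [0.459, 0.2183, 0.1497]
tool_rot: [0.186, 0.682, -0.682, -0.186]
ft_force: [1.0, 0.2, -1.5]
grip_width: 0.0108
clock 24.2 pos [0.459  0.2183 0.1497] x [-0.862  0.507 -0.   ] y [ 0.001  0.    -1.   ] z [-0.507 -0.862 -0.001] q [ 0.44  0.31 -0.12  1.14  0.   -0.59] w 0.0108 F [ 1.   0.2 -1.5]
shift tool mm (no turn): [ 0.6 16.7  3.1]
turn deg: [ 0.  -0.6 -0. ] shift after turn: [ 0.6 16.7  3. ]
turn deg: [0.000e+00 1.794e+02 1.000e-01] shift after turn: [-0.6 16.7 -3. ]
[0.45887083 0.21827672 0.14953289]
foot [0.5019 0.2916 0.132 ]
```

View pics/t2.png

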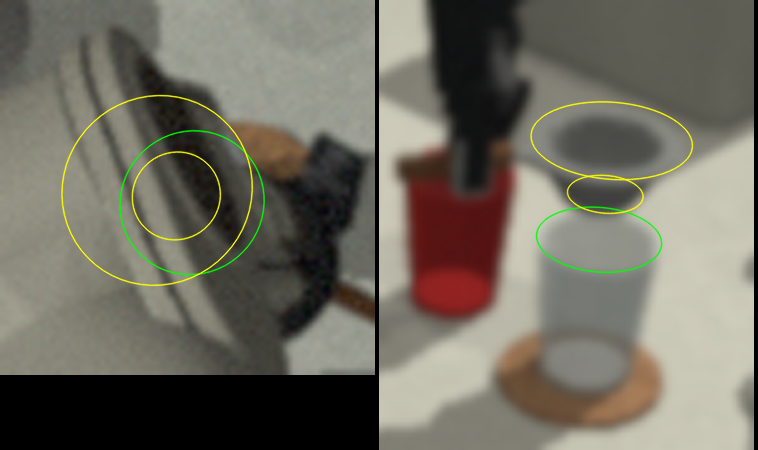

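Foot is about 31 mm above the rim, and the yellow prediction matches the bowl bottom at zoomed (605,195). Lowering 15 mm.

```bash
python3 -m inch '0 0 0 0 3 0 1;0 0 0 0 4 0 1;0 0 0 0 4 0 1;0 0 0 0 3 0 1;0 0 0 0 1 0 1;0 0 0 0 0 0 1;0 0 0 0 0 0 1;0 0 0 0 0 0 1'
python3 - <<'E'
from h import *
c="scene";acc=0
for i in range(4):
    d=bot.camera(c);acc=acc+d["color"].astype(float)
cv2.imwrite(f"pics/avgv_{c}.png",np.round(acc/4).astype(np.uint8))
cv2.imwrite("pics/avgv_top.png",bot.camera("top")["color"])
o=bot.get_obs()["eef_pos"];print(o)
from t import *
view(o,1.04,(.501,.2915),'pics/t3.png','avgv')
E
```

```text
clock: 25.45
eef_pos: [0.4588, 0.2183, 0.1345]
tool_rot: [0.186, 0.682, -0.682, -0.186]
ft_force: [0.3, 0.5, -0.3]
grip_width: 0.0107
[0.45875408 0.21822211 0.13436251]
foot [0.5018 0.2915 0.1169]
```

View pics/t3.png

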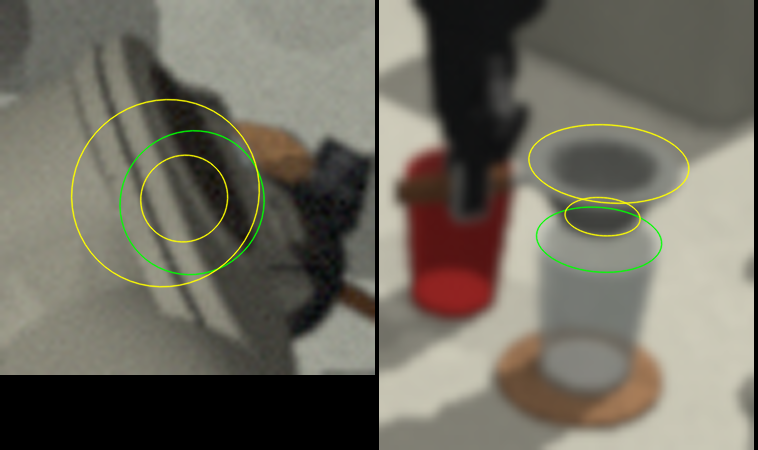

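View pics/avgv_scene.png

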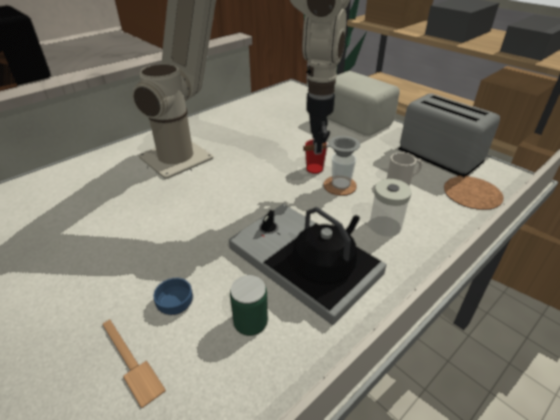

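Foot is at about (0.502, 0.2915, 0.117), roughly 16 mm above the rim and centred within about 3 mm. Knob is on, dish, kettle, tin, canister, mug and spatula are in place, and forces are quiet. Handing in.

Run:
```python
from workcell import bot
bot.job_done();o=bot.get_obs();print(o["clock"],o["eef_pos"],o["grip_width"],o["ft_force"])
```

```text
the job is handed in; nothing more can be done
the job is handed in; nothing more can be done
```

The job is handed in at about 25 s of the 64 s allowed. It reported no verdict, so the result below rests on my own last checks.

- **Knob:** I gripped it, turned it 58° clockwise and let go. The picture afterwards shows the pointer at the on position. The knob was about 3 mm from my first estimate, so I recentred the grip before turning.
- **Carry:** I lifted the strainer out of the dish by its handle and carried it over the hotplate with its foot at about 175 mm.
- **Final hold:** The strainer is level over the tumbler, with its underside about 16 mm above the rim. It is centred within about 3 mm. The grip width is steady at 10.7 mm and the wrist force is under 1 N, with no sign of touching the glass.
- **Rest of the scene:** In the last picture the tumbler, dish and the other items look unmoved.

Three limits on these checks:
- At the tumbler the arm hid the top camera's view. The final centring and height rest on the scene camera and the arm's measured position.
- The two cameras' single readings of the tumbler differed by up to 16 mm. They agreed to about 5 mm after averaging.
- The state read-back after hand-in was refused.

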